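# Load the urgent sample and two others into the analyser's carrier lane

### The arm

A 7-joint arm with a two-finger parallel gripper is mounted at the origin on a cart in front of the work surface, level with it; the furniture and walls round the work are solid. World frame = base frame: x ahead of the robot, y to its left, z up, the work surface at z = 0. Lengths are in m, angles in rad, forces in N, time in s.
With the tool pointing down it reaches from about 0.4 to 0.85 m from the base axis. Payload 6.9 kg.
Tool frame: the origin (TCP) lies between the finger pads; the fingertips stand ahead of it and the grasp point (between the pads) lies 2 mm behind it (env.tcp_to_tips is the z of the fingertips in the tool frame, in m); z points along the fingers, y is the line along which they close (so a half turn about z gives the same grasp; the last joint's range is limited). The gripper opens to 85 mm and grips with 20 to 120 N. Pads are 22 mm wide; open, the fingers measure 114 mm over their backs; the gripper's body (76 mm by 85 mm) begins 54 mm behind the grasp point. The pads swing forward as they close: fully open they stand 13 mm farther back than shut.
Start: joints at [-1.04, 0.507, -0.238, 1.5, 0.126, 1.149, -0.155], TCP at [0.258, 0.569, 0.248] pointing down, gripper open.
Joint ranges: [-3.08, 3.08], [-0.24, 2.05], [-1.43, 1.35], [0, 2.5], [-1.52, 4.66], [0.17, 1.96], [-2.89, 2.89]. Speed limits (rad/s): [2.39, 2.39, 3.14, 3.14, 3.14, 3.14, 3.14].

### API

Orientations are given as a unit quaternion [w, x, y, z].
In Python, from bench import env, optics, nets gives the robot as it stands. The module is installed in compiled form; this text tells all that it offers. Calls block until the motion is done:
- env.move_to(position, orientation): joint-space move of the TCP to a pose.
- env.move_l(position, rotation=None, rate=0.15, guard=None): straight line of the TCP; rotation=None keeps the orientation; rate is the mean speed in m/s. With guard (N) it stops when the force on the tool has changed by that much, and returns True; else False.
- env.move_j(angles): joint-space move.
- env.gripper_to(opening): finger opening in m; the grip force is fixed at half the most; returns when the fingers have stopped.
- env.sleep(seconds).
- env.ik(position, orientation): joint angles nearest the present ones, or None.
- env.state(): the state.
- optics.capture(name): name is "scene" or "side" or "wrist"; returns a dict with "pixels" (384x512x3 uint8, red, green, blue), "range_z" (384x512 float32, m along the optical axis (not along the pixel's ray), 0 where there is no reading), "K" (3x3 intrinsics, pixels), "distortion" ([k1, k2, p1, p2, k3] as OpenCV has them; the pictures are not rectified), "R" (3x3) and "t" (3): a world point X has camera coordinates R X + t; the wrist camera has in their place "hand_eye" (4x4, takes a point from camera to tool coordinates, whose origin is the TCP and whose axes are the flange's). Camera axes: x right, y down, z forward; pixel columns grow to the right and rows downward; lengths in m; the calibration is good to about 2 mm. A picture is of the moment at which its call begins: read the wrist's pose just before it.
A pose or a line that the arm cannot do raises env.IKError and nothing moves.
- env.close_job(): hands the job in; it is judged then, once.
Trained networks look in the newest picture that a camera, given by its name, has taken for a name from the list of things; names that differ only in an ending like _2 or _b are one class to them, and where a whole thing is asked for, a point or a joint stands for the part that bears it (a point fixed in the world has none). Each returns a list of dicts, best first, with "score" (0 to 1); they miss things now and then, are a little off and sometimes report something else, mostly with a low value. They report only what shows in the picture. A call takes as long as a camera call.
- nets.boxes_of(query, camera): "rect" ([left, top, right, bottom] in pixels, round what is visible of it).
The state is a dict: "time": time; "qpos": joint angles; "qvel": joint speeds; "joint_torque": joint torques, N m; "tcp_pos": TCP position; "tcp_rot": TCP orientation; "contact_force": force on the tool from outside, world axes, zero at the start; "torque": the same for the moment, N m; "grip_width": finger opening in m; "grasp_force": force on a finger pad.
Only numpy, scipy, OpenCV 4.12 (cv2) and the standard library are available. Lean on these libraries where they do the work, as an engineer would, in place of code of your own. Each camera call takes 0.05 s, during which the arm holds its last target. There are 200 camera calls.

### The job

Slide the three round sample carriers across the deck of the loading bay with the fingertips, one at a time, through the narrow gate into the single-file lane: the red urgent one first, so that it stands at the head of the lane by the end stop, then the two white ones in either order. Each must go right past the orange one-way latch, and the latch must drop shut behind it before the next one comes. Do not pick the carriers up or tip them, leave the other things on the table where they are, and finish clear of everything.

Things in the scene. Friction and masses are not known exactly. Their poses are not given: they have to be found in the camera images.
- bay: the loading bay, fixed to the table: a low grey deck, its top 12 mm above the table. Origin at the middle of the gate, at table height; +x runs from the gate down the lane, +y to the left looking down the lane. Funnel walls and lane rails stand 15 mm above the deck, so the top 13 mm of a carrier's body clear them. A white housing, 37 mm above the deck, stands behind the lane's end, x 125 to 165 mm
- pool (a point): middle of the pool where the carriers wait, on the deck, 86 mm before the gate; axes as the bay's. In the bay's frame the pool is x -132 to -40 mm, y -90 to +90 mm, its rim 6 mm above the deck. At x = -40 mm a wall closes each side from y = 95 to 57.5 mm; from there a funnel at 45 degrees narrows to the gate at x = 0
- gate (a point): middle of the gate between funnel and lane, on the deck's surface (12 mm above the table); axes as the bay's. The lane behind it is straight, 35 mm wide (y -17.5 to +17.5 mm), 122 mm long, and just holds three carriers in a row with about 8 mm to spare behind the latch
- lane_stop (a point): face of the rubber end stop on the lane's centre line, on the deck's surface, 122 mm past the gate along the bay's x; axes as the bay's
- latch_arm (a joint): angle of the orange one-way latch, rad: 0 shut, to 0.90 swung aside. Its 24 mm arm, 4 to 13 mm above the deck, is pivoted at the lane's left (+y) side at the gate and leans down the lane to its middle; a weak spring (under 1 N) shuts it. A carrier pushed down the lane swings it aside; it is shut again once the carrier's centre is 34 mm past the gate, and bars the way back
- carrier_red: the urgent sample's carrier: a red plastic puck 32 mm across and 28 mm tall, with a capped blood tube (14 mm wide) fixed in it whose purple cap rises to 43 mm above its underside. Loose, about 60 g. Origin at the centre of its underside, which rests on the deck; z up
- carrier_a: one routine carrier: a white plastic puck 32 mm across and 28 mm tall, with a capped blood tube (14 mm wide) fixed in it whose purple cap rises to 43 mm above its underside. Loose, about 60 g. Origin at the centre of its underside, which rests on the deck; z up
- carrier_b: the other routine carrier, the same as carrier_a: a white plastic puck 32 mm across and 28 mm tall, with a capped blood tube (14 mm wide) fixed in it whose purple cap rises to 43 mm above its underside. Loose, about 60 g. Origin at the centre of its underside, which rests on the deck; z up
- reagent_bottle: a loose amber reagent bottle with a black cap, 46 mm across, 98 mm tall, at the left behind the bay; leave it. Origin at the centre of its underside
- timer: a loose white wind-up timer with a black knob, 66 x 66 x 44 mm, at the left of the bay; leave it. Origin at the centre of its underside
- marker_red: a loose red and green two-ended marker lying on the table at the left of the bay, 124 mm long along its y, 13 mm thick; leave it. Origin under its middle
- steel_dish: a loose stainless dish, 78 x 120 x 26 mm, at the front right; leave it. Origin at the centre of its underside
- forceps: loose steel forceps lying at the front right, 132 mm long along their y, 9 mm thick; leave them. Origin under their middle

How it is judged:
By the outcome, as a careful person would: the job done as asked, in the order asked, and still so for the second after the job is handed in, with the robot touching nothing.
It also fails if it takes over 67 s, if anything falls off the work surface, if the arm or the gripper's body presses on something with over 40 N, if the wrist force passes 120 N, or if a joint passes its speed limit or range.

## Working session

There is one attempt and no reset: what is moved stays moved. The work goes in short steps, each a Python script; the robot and the scene stay as the last script left them, time stands still between calls to the robot, and variables do not carry over. Pictures are saved under pics/ and viewed, at most 10 in all, crops included, and the job is handed in when it is done.

```bash
mkdir -p pics
cat > h.py <<'E'
import numpy as np, cv2
from bench import env, optics, nets
def bgr(c): return cv2.cvtColor(c["pixels"],cv2.COLOR_RGB2BGR)
def w(c,uv,z=None,d=None):
    """world point of pixels on plane z, or at depth d"""
    uv=np.asarray(uv,float).reshape(-1,1,2)
    n=cv2.undistortPoints(uv,c["K"],np.array(c["distortion"],float)).reshape(-1,2)
    r=np.c_[n,np.ones(len(n))]; R=np.array(c["R"]);t=np.array(c["t"])
    o=-R.T@t; r=r@R
    s=(z-o[2])/r[:,2] if z is not None else d
    return o+r*np.reshape(s,(-1,1))
E
python3 - <<'E'
from h import *
s=env.state(); print(s["time"],s["tcp_pos"],s["tcp_rot"],env.tcp_to_tips)
ims=[]
for n in("scene","side"):
    c=optics.capture(n); cv2.imwrite(f"pics/{n}0.png",bgr(c)); np.savez(f"{n}0.npz",**c)
    print(n,-np.array(c["R"]).T@c["t"])
    for q in("carrier_red","carrier_a","latch_arm","bay"):
        for b in nets.boxes_of(q,n)[:4]: print(q,np.round(b["rect"]),round(b["score"],2))
E
```

```text
0.0 [0.25748501 0.56898963 0.24744072] [-1.50871938e-04  2.10811901e-01  9.77526254e-01 -8.61916014e-04] 0.017
scene [-0.25424695  0.70197492  0.61882649]
carrier_red [248. 218. 260. 233.] 0.59
carrier_a [260. 210. 270. 226.] 0.7
carrier_a [210. 175. 287. 250.] 0.7
carrier_a [221. 219. 228. 235.] 0.43
latch_arm [168. 265. 196. 293.] 0.37
bay [204. 173. 286. 248.] 0.69
side [0.48656731 1.22954528 0.72626428]
carrier_red [292. 206. 305. 224.] 0.57
carrier_a [284. 194. 297. 216.] 0.77
carrier_a [275. 227. 288. 240.] 0.46
latch_arm [188. 190. 316. 251.] 0.66
bay [185. 186. 318. 252.] 0.83
```

Run:
```python
import cv2,numpy as np
a=cv2.imread("pics/scene0.png")[150:300,150:320];b=cv2.imread("pics/side0.png")[160:280,160:340]
a=cv2.resize(a,(680,600),interpolation=cv2.INTER_CUBIC);b=cv2.resize(b,(792,528),interpolation=cv2.INTER_CUBIC)
cv2.imwrite("pics/a.png",a);cv2.imwrite("pics/b.png",b)
```

```text
(no output)
```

View pics/a.png

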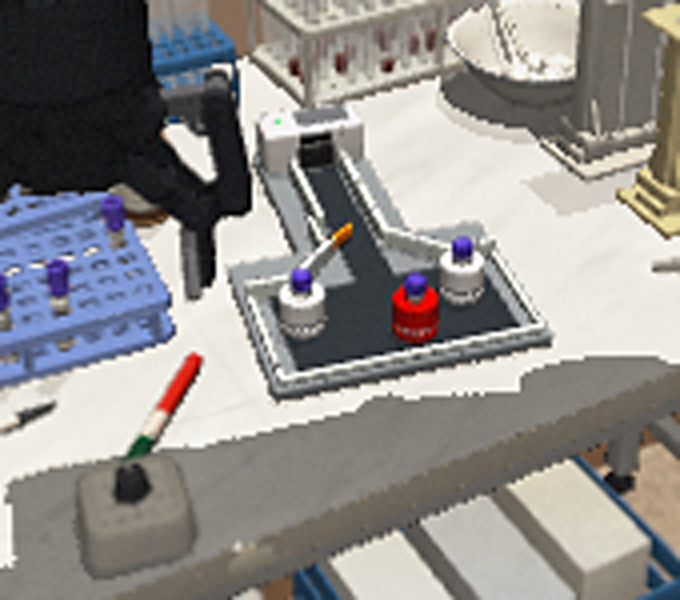

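View pics/b.png

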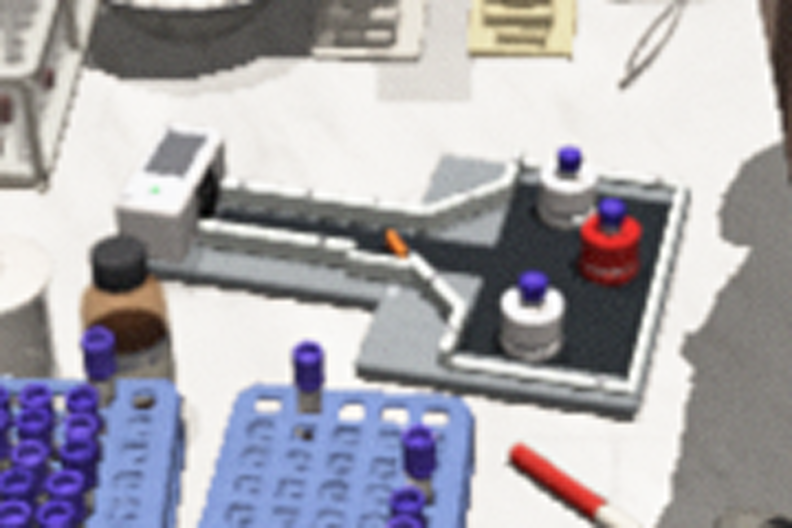

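The pictures show the bay with its lane heading away from the robot. The red carrier is at about (254,228) in scene and the whites at about (225,227) and (265,219); the latch's orange tip is at about (235,208). I'll get a rough bay position, then look down with the wrist camera.

Run:
```python
from h import *
for n,sc,off,pts in(("scene",4,150,dict(front_l=(275,395),front_r=(550,340),latchtip=(348,232),capA=(301,270),capR=(415,277),capB=(461,238),hous=(318,165))),
                ("side",4.4,160,dict(front_r=(688,190),front_l=(635,415),latchtip=(392,236),capA=(533,275),capR=(613,202),capB=(570,150),hous=(207,215)))):
    c=dict(np.load(n+"0.npz"))
    for k,p in pts.items():
        z=0.055 if k[:3]=="cap" else 0.0 if k[:3]=="fro" else .02
        print(n,k,w(c,np.array(p)/sc+off,z).round(4)[0])
```

```text
scene front_l [0.4174 0.4133 0.    ]
scene front_r [0.3754 0.2207 0.    ]
scene latchtip [0.5385 0.294  0.02  ]
scene capA [0.4669 0.3675 0.055 ]
scene capR [0.4215 0.3039 0.055 ]
scene capB [0.4462 0.2519 0.055 ]
scene hous [0.6368 0.2696 0.02  ]
side front_r [0.3729 0.2144 0.    ]
side front_l [0.4132 0.414  0.    ]
side latchtip [0.5442 0.2912 0.02  ]
side capA [0.4667 0.3691 0.055 ]
side capR [0.423  0.3036 0.055 ]
side capB [0.4454 0.2545 0.055 ]
side hous [0.6499 0.2745 0.02  ]
```

```bash
cat >> h.py <<'E'
from scipy.spatial.transform import Rotation as Ro
def quat(psi):
    """tool down, tool x axis at world heading psi"""
    c,s=np.cos(psi),np.sin(psi)
    return Ro.from_matrix(np.array([[c,s,0],[s,-c,0],[0,0,-1]])).as_quat(scalar_first=True)
def wristcap(tag):
    s=env.state(); c=optics.capture("wrist")
    T=np.eye(4); T[:3,:3]=Ro.from_quat(s["tcp_rot"],scalar_first=True).as_matrix(); T[:3,3]=s["tcp_pos"]
    M=np.linalg.inv(T@np.array(c["hand_eye"])); c["R"],c["t"]=M[:3,:3],M[:3,3]
    cv2.imwrite(f"pics/{tag}.png",bgr(c)); np.savez(tag+".npz",**c); return c
E
python3 - <<'E'
from h import *
psi=np.pi-0.21
for p in ([.40,.31,.30],[.45,.31,.30],[.5,.3,.32]): print(env.ik(p,quat(psi)))
env.move_to([.46,.305,.32],quat(psi)); env.gripper_to(.02)
c=wristcap("w0"); s=env.state(); print(s["time"],s["grip_width"],np.round(c["hand_eye"],3))
print(-c["R"].T@c["t"])
E
```

```text
[-0.51191313  0.28225032 -0.26263555  1.71801863  0.07924471  1.15169025
  0.56389011]
[-0.46592694  0.34725053 -0.2613601   1.62124772  0.09503192  1.18558163
  0.61266549]
[-0.41368764  0.39502065 -0.25894739  1.49042791  0.1033704   1.26956419
  0.67654834]
2.4667 0.020014767441475265 [[ 0.    -0.95  -0.313  0.079]
 [ 1.     0.001 -0.001  0.   ]
 [ 0.001 -0.313  0.95  -0.126]
 [ 0.     0.     0.     1.   ]]
[0.38288918 0.32174126 0.44569725]
```

View pics/w0.png

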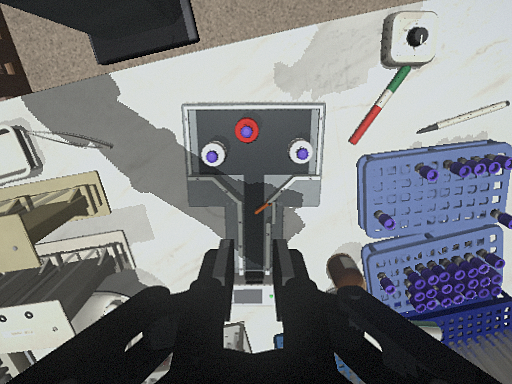

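Run:
```python
import cv2
a=cv2.imread("pics/w0.png")[96:246,172:337]
cv2.imwrite("pics/w0c.png",cv2.resize(a,(660,600),interpolation=cv2.INTER_CUBIC))
```

```text
(no output)
```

View pics/w0c.png

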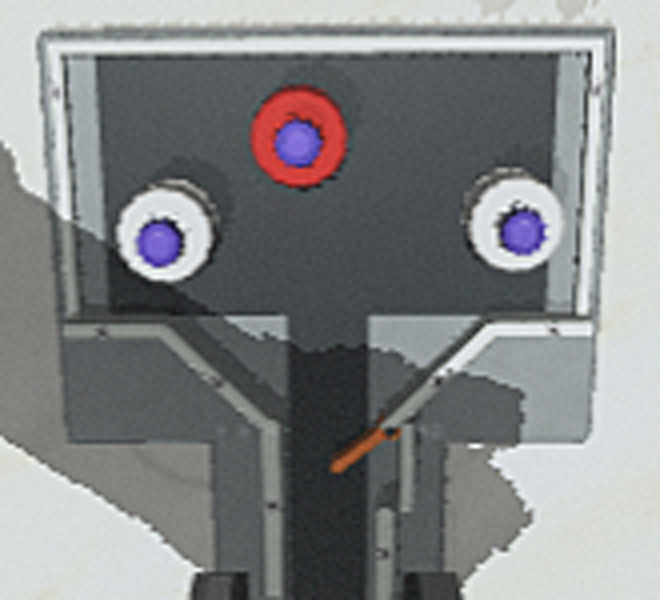

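Run:
```python
from h import *
c=dict(np.load("w0.npz")); f=lambda p,z:w(c,np.array(p,float)/4+[172,96],z)[0][:2]-0
obs=[((68,53),.018,(-132,-90)),((592,53),.018,(-132,90)),((165,321),.027,(-40,-57.5)),((487,321),.027,(-40,57.5)),((283,430),.027,(2,-17.5)),((283,590),.027,None)]
P=np.array([f(p,z) for p,z,b in obs if b]); B=np.array([b for *_,b in obs if b])/1e3
Pm,Bm=P.mean(0),B.mean(0); H=(B-Bm).T@(P-Pm); a=np.arctan2(H[0,1]-H[1,0],H[0,0]+H[1,1])
R=np.array([[np.cos(a),-np.sin(a)],[np.sin(a),np.cos(a)]]); t=Pm-R@Bm
print("yaw",a,"org",t); print(((P-t)@R-B)*1e3)
cs={}
for n,p in dict(R=(300,136),B=(167,231),A=(516,221)).items(): print(n,f(p,.04),((f(p,.04)-t)@R*1e3).round(1))
for n,p in dict(tip=(333,468),rail=(283,590)).items(): print(n,((f(p,.025)-t)@R*1e3).round(1))
```

```text
yaw -0.21107853660148032 org [0.53045746 0.29149218]
[[ 0.5034131   1.39180112]
 [ 0.24745697 -0.71751497]
 [ 0.13879767 -0.43403662]
 [-0.03905382 -1.27971517]
 [-0.85061391  1.03946564]]
R [0.42481212 0.30441127] [-106.    -9.5]
B [0.44621761 0.25400572] [-74.5 -54.3]
A [0.46723817 0.36916622] [-78.1  62.7]
tip [16.8  1.8]
rail [ 67.2 -17.1]
```

```bash
cat >> h.py <<'E'
YAW=-0.2111; ORG=np.array([0.53046,0.29149]); RB=np.array([[np.cos(YAW),-np.sin(YAW)],[np.sin(YAW),np.cos(YAW)]])
ZP=.047; OFF=23.5
def b2w(p,z): return [*(ORG+RB@(np.array(p)/1e3)),z]
def pose(puck,hd,back=0,z=ZP,off=OFF):
    """TCP for cradle behind puck (bay mm), pushing heading hd (bay rad)"""
    u=np.array([np.cos(hd),np.sin(hd)]); return b2w(np.array(puck)-u*(off+back),z)
def Q(hd,flip=True): return quat(YAW+hd+(np.pi if flip else 0))
def forcelog(): s=env.state(); return s["time"],np.round(s["contact_force"],1),np.round(s["tcp_pos"],4)
def bay(p): return ((np.array(p)[:2]-ORG)@RB*1e3).round(1)
E
python3 - <<'E'
from h import *
c=dict(np.load("side0.npz")); print("bottle cap",bay(w(c,np.array([120,242])/4.4+160,.098)[0]))
r=(-106,-9.5)
env.move_to(pose(r,0,14,.12),Q(0)); env.move_l(pose(r,0,14),rate=.12); print(forcelog())
env.move_l(pose((-45,-1),0),rate=.1); env.move_l(pose((10,0),0),rate=.08); print(forcelog())
wristcap("w1")
E
```

```text
bottle cap [115.1 139.5]
(4.0833, array([ 0.5, -0.2, -0.2]), array([0.3887, 0.3127, 0.0477]))
(5.8333, array([-0.1, -0.2, -0.3]), array([0.517 , 0.2944, 0.0469]))
```

View pics/w1.png

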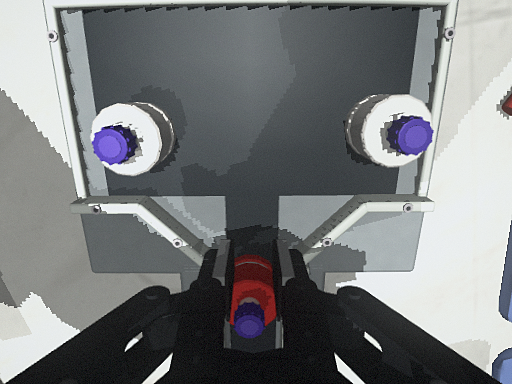

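The red carrier sits upright in the two-finger cradle at about (250,290), entering the gate; the whites are untouched. I'll push on to the stop.

Run:
```python
from h import *
env.move_l(pose((95,0),0),rate=.1); print(forcelog())
print(env.move_l(pose((107,0),0),rate=.03,guard=5)); print(forcelog(),bay(env.state()["tcp_pos"]))
env.move_l(pose((40,0),0,z=.047),rate=.2); env.move_l(pose((-20,0),0,z=.2),rate=.3)
c=wristcap("w2")
cv2.imwrite("pics/w2v.png",bgr(c))
print(forcelog())
```

```text
(6.8833, array([-0.1,  0.4, -0. ]), array([0.5998, 0.2769, 0.047 ]))
True
(7.2917, array([-1.6,  0.8,  0.8]), array([0.6101, 0.2746, 0.0466])) [81.4  0.2]
(8.5167, array([ 0.3, -0.6, -0.4]), array([0.4885, 0.2996, 0.1992]))
```

View pics/w2v.png

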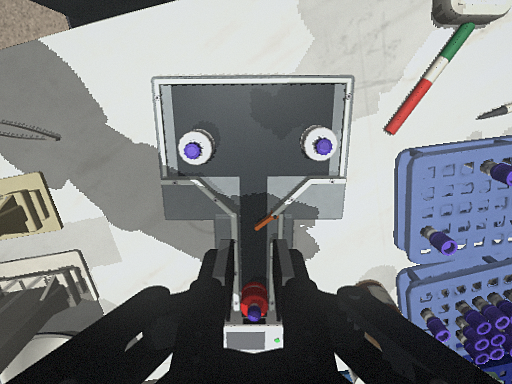

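Red stands against the end stop at (255,297), and the latch is shut again at (265,222). The whites have not moved. Next is white A: sideways to the centre line, then down the lane.

```bash
cat >> h.py <<'E'
def best(p,hd):
    o=[]
    for f in(True,False):
        q=env.ik(p,Q(hd,f))
        if q is not None: o.append((np.abs(q-env.state()["qpos"]).max(),f))
    print("ik",o); return Q(hd,min(o)[1])
def load(p,endx,off=24):
    hd=-np.pi/2*np.sign(p[1]); q=best(pose(p,hd,7,.16),hd)
    env.move_to(pose(p,hd,7,.16),q); env.move_l(pose(p,hd,7),rate=.12); print(forcelog())
    m=(p[0],0); env.move_l(pose(m,hd,off=off),rate=.09); print(forcelog())
    env.move_l(pose(m,hd,15),rate=.15); env.move_l(pose(m,hd,25,.13),rate=.25)
    env.move_to(pose(m,0,12,.13),Q(0)); env.move_l(pose(m,0,12),rate=.12)
    env.move_l(pose((10,0),0),rate=.1); env.move_l(pose((endx-10,0),0),rate=.09); print(forcelog())
    print(env.move_l(pose((endx+2,0),0),rate=.03,guard=5),forcelog(),bay(env.state()["tcp_pos"]))
    env.move_l(pose((endx-30,0),0),rate=.2); env.move_l(pose((-20,0),0,z=.2),rate=.3)
E
python3 - <<'E'
from h import *
load((-78.1,62.7),74); c=wristcap("w3"); print(forcelog())
E
```

```text
ik [(np.float64(1.478343749155864), True), (np.float64(1.1574155772090777), False)]
(10.6833, array([-0.3, -0.5,  0.2]), array([0.4739, 0.3995, 0.0478]))
(11.6, array([-0.7, -0.7,  0. ]), array([0.4592, 0.3318, 0.0471]))
(16.2417, array([-1. , -0.2,  0.1]), array([0.5695, 0.2832, 0.0469]))
True (16.6333, array([-1.7, -0.2,  1.6]), array([0.5789, 0.2813, 0.0465])) [49.5  0.2]
(17.675, array([-0.2,  0.6, -0.3]), array([0.4884, 0.2997, 0.1993]))
```

View pics/w3.png

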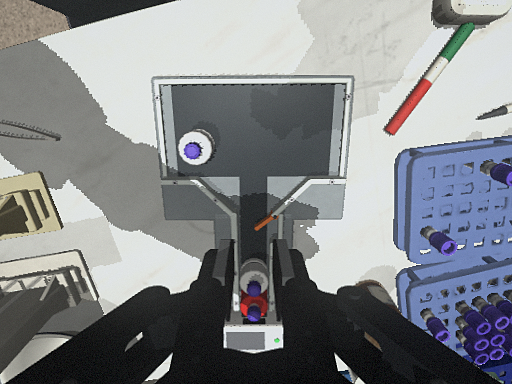

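White A stands behind red at (254,272). The latch is shut at (265,222), and B is still in the pool at (195,148).

Run:
```python
from h import *
load((-74.5,-54.3),42); c=wristcap("w4"); print(forcelog())
a=bgr(c)[170:340,150:350]; cv2.imwrite("pics/w4c.png",cv2.resize(a,None,fx=3.5,fy=3.5,interpolation=cv2.INTER_CUBIC))
```

```text
ik [(np.float64(1.3692826330076062), True), (np.float64(1.2654297210347316), False)]
(19.925, array([-1. , -0.6,  0.3]), array([0.4403, 0.2244, 0.0475]))
(20.75, array([-0.3, -1.1, -0.4]), array([0.4524, 0.2832, 0.0468]))
(24.8833, array([-1. , -0.1,  0.1]), array([0.5388, 0.2897, 0.0469]))
True (25.275, array([-0.5,  0.8,  1.7]), array([0.5476, 0.288 , 0.0465])) [17.5  0.1]
(26.2917, array([-0.2, -0.1, -0.9]), array([0.4883, 0.2997, 0.1994]))
```

View pics/w4c.png

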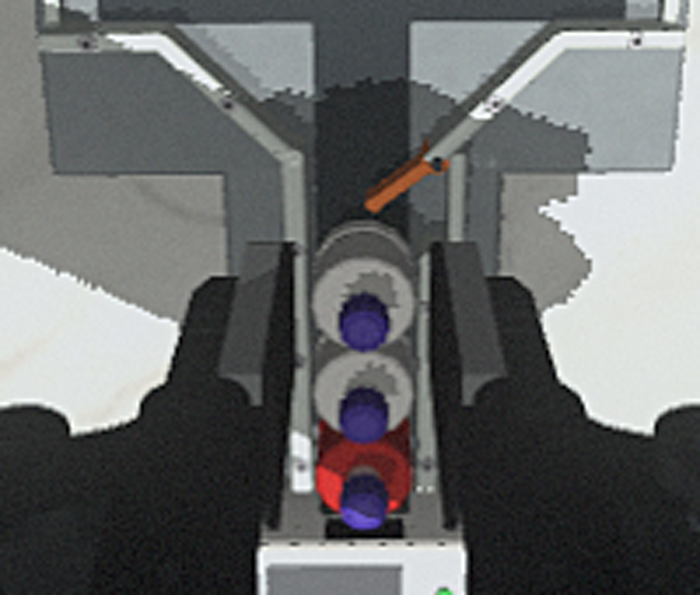

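All three carriers are upright in line with red at the head (365,475 in the crop). The latch is shut behind them at (400,185), and the gripper is clear above.

```bash
python3 -c "
from h import *
print(env.close_job())"
```

```text
the job is handed in; nothing more can be done
None
```

The job is handed in at about 26 s of robot time: the red carrier is at the end stop with the two white ones behind it, the latch is shut, and the arm is clear of everything.

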